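# Seat a globe valve and back it off two turns

## Robot

A 6-joint arm with a two-finger parallel gripper is mounted at the origin on the work surface. World frame = base frame: x ahead of the robot, y to its left, z up, the work surface at z = 0. Lengths are in m, angles in rad, forces in N, time in s.
With the tool pointing down it reaches from about 0.35 to 0.775 m from the base axis. Payload 7.3 kg.
Tool frame: the origin (TCP) lies midway between the tips of the shut fingers; the grasp point (between the pads) lies 19 mm behind it; z points along the fingers, y is the line along which they close (so a half turn about z gives the same grasp; the last joint's range is limited). The gripper opens to 92 mm and grips with 3 to 60 N. Pads are 19 mm wide; open, the fingers measure 130 mm over their backs; the gripper's body (75 mm by 190 mm) begins 47 mm behind the grasp point.
Start: joints at [-1.256, 0.342, 1.524, -0, 1.275, -0.146], TCP at [0.233, -0.47, 0.227] pointing down, gripper open.
Joint ranges: [-2.53, 2.53], [-0.77, 2.02], [0.04, 2.7], [-1, 4.14], [0.28, 2.66], [-3.11, 3.11]. Speed limits (rad/s): [2.57, 2.57, 3.14, 3.14, 3.14, 3.14].

## Interface

Orientations are given as [roll, pitch, yaw] about the fixed x, y, z axes, in that order (R = Rz(yaw) Ry(pitch) Rx(roll)).
In Python, from cell import monitor, vision, workorder gives the robot as it stands.
- The arm moves only by the tool move_arm, never from a script. Its argument "rows" is a list of rows, each a list of 5 numbers: the shift along the world's x, y, z in mm, then the turn about the world's z in rad, then the closure, from -1 (fully open) to 1 (shut). A call has 1 to 12 rows; each row shifts and turns the commanded pose from where the row before left it; what a row does not reach is not made up. A row lasts 1/10 s, in which the tool goes at most 50 mm and 8.59 degrees, less where a joint would pass 70% of its speed; a pose out of reach is approached as far as the arm can. A call is refused whole if a number of a shift passes 50 or a number of a turn 0.15, either way. A call with a gripper value outside its range is refused whole. The fingers move at their own pace and stop on an object; "newtons" is the grip in N (left out, the last holds). Time passes only in rows, so rows that do not move let the fingers close. It gives the time, the measured TCP pose, the force, the opening and the grip force at its end, in the units of the state.
- monitor.observe(): the state, without advancing time (a new reading comes with each control period).
- vision.read_camera(name): name is "side" or "top"; returns the picture (400x640x3 uint8, red, green, blue); there is no depth.
- vision.get_calibration(name): a dict with "K" (3x3 intrinsics, pixels), "T" (4x4, takes a point from camera to world coordinates). Camera axes: x right, y up, looking along -z (the intrinsics and any distortion apply to the point x, -y, -z); pixel columns grow to the right and rows downward; lengths in m; the calibration is good to about 2 mm. A picture is of the moment at which its call begins. get_calibration takes no time and is no camera call.
- workorder.hand_in(): hands the job in; it is judged then, once.
The state is a dict: "time": time; "qpos": joint angles; "qvel": joint speeds; "joint_efforts": joint torques, N m; "tool_pos": TCP position; "tool_rot": TCP orientation; "contact_force": force on the tool from outside, world axes, zero at the start; "torque": the same for the moment, N m; "opening": finger opening in m; "grip_force": force on a finger pad.
Only numpy, scipy, OpenCV 4.12 (cv2) and the standard library are available. Lean on these libraries where they do the work, as an engineer would, in place of code of your own. Each camera call takes 0.05 s, during which the arm holds its last target. There are 200 camera calls.

## Task

On the bench in the spare-parts store stands a green globe valve with a red handwheel: by its black crank grip, gently wind the wheel clockwise until it comes to its closed stop, then back it off exactly two full turns anticlockwise. Finish still gripping the crank grip there and keep holding it still, so that a workmate can do up the lock nut. The grip is brittle, so squeeze and push it lightly, and leave everything else on the bench where it is.

Things in the scene. Friction and masses are not known exactly. Their poses are not given: they have to be found in the camera images.
- valve: green flanged globe valve bolted on a yellow steel base plate (130 x 220 x 10 mm), fixed to the bench; origin under the middle of the plate, on the stem's axis; its y runs along the pipe from flange to flange (92 mm flanges), its z up along the stem. The red handwheel's centre is 158 mm above the origin
- wheel (a joint): turn of the red handwheel about the upright stem, in rad, counted over full turns: 0 = closed, against the hard stop; grows anticlockwise seen from above (opening), to 25.1 at most. At 0 (and at every full turn) the crank grip lies from the hub along the valve's +x axis; it turns with the joint value from there. Turning takes a steady 0.12 N m (about 2 N at the grip), with no spring: the wheel stays where it is left. It starts somewhere between 0.4 and 1.4 turns open
- wheel_hub (a point): centre of the red handwheel (144 mm outer diameter, rim bar 14 mm thick, three spokes), on the stem's axis at rim height; the brass stem end stands 13 mm above this point
- crank_grip: upright black plastic crank grip on the wheel's rim, a round handle 24 mm in diameter and 56 mm tall, axis vertical, 65 mm from the wheel's axis; origin at the centre of its foot, 12 mm above the rim's centre line. It spins freely about its own axis, so it can be carried round without turning the hand. Brittle: it breaks when the fingers together press on it with more than 70 N, so squeeze below 30 N a finger and do not ram the stop; a squeeze of about 20 N a finger is ample
- crank_mid (a point): point on the crank grip's axis 30 mm above its foot, 42 mm above the rim's centre line: where to grip it
- bearing_large: bystander, leave it: large dark ball bearing lying flat, 90 mm across, 26 mm high, beside the valve's +y flange; origin under its middle
- spanner: bystander, leave it: steel open spanner 155 mm long lying flat, beside the valve's -y flange; origin under its middle
- bearing_small: bystander, leave it: small dark ball bearing lying flat, 72 mm across, 20 mm high; origin under its middle
- spare_flange: bystander, leave it: dark steel pipe flange lying flat, 100 mm across, 34 mm high; origin under its middle
- grease_jar: bystander, leave it: yellow jar with a red cap, 70 mm across, 75 mm high; origin under its middle
- bushing: bystander, leave it: upright grey plastic tube, 64 mm across, 45 mm high; origin under its middle
- parts_carton: bystander, leave it: blue carton 110 x 80 x 50 mm; origin under its middle
- bearing_carton: bystander, leave it: brown carton 90 x 90 x 60 mm; origin under its middle

How it is judged:
By the outcome, as a careful person would: the job done as asked, in the order asked, and still so for the second after the job is handed in, while the arm keeps its last pose, push and grip.
It also fails if it takes over 67 s, if anything falls off the work surface, if the arm or the gripper's body presses on something with over 40 N, if the wrist force passes 120 N, or if a joint passes its speed limit or range.

## Working session

There is one attempt and no reset: what is moved stays moved. The work goes in short steps, Python scripts to look and compute and a tool call to move; the robot and the scene stay as the last step left them, time stands still between calls to the robot, and variables do not carry over. Pictures are saved under pics/ and viewed, at most 10 in all, crops included, and the job is handed in when it is done.

Besides the shell and the picture viewer there is one more tool, called after "Request:" as name(argument=value, ...), one argument or row to a line, values as JSON. move_arm: Moves the arm, as the interface text tells. Its arguments: {"type":"object","properties":{"rows":{"type":"array","items":{"type":"array","items":{"type":"number"}}},"newtons":{"type":"number"}},"required":["rows"]}

```bash
mkdir -p pics; python3 - <<'E'
from cell import monitor, vision
import cv2
s=monitor.observe();print(s['time'],s['tool_pos'],s['tool_rot'],s['opening'])
for n in('top','side'):
    cv2.imwrite(f'pics/{n}0.png',vision.read_camera(n)[...,::-1]);c=vision.get_calibration(n);print(c)
E
```

```text
0.0 [ 0.23333867 -0.46984192  0.22603925] [-3.14005602e+00 -2.24943028e-04  4.60769803e-01] 0.09162414971532445
{'K': array([[518.50053891,   0.        , 315.91061933],
       [  0.        , 518.50053891, 194.49819974],
       [  0.        ,   0.        ,   1.        ]]), 'T': array([[ 3.98243233e-02,  9.78040089e-01, -2.04576656e-01,
         2.16635202e-01],
       [-9.99205574e-01,  3.92876545e-02, -6.68592787e-03,
         4.34353095e-03],
       [ 1.49823148e-03,  2.04680397e-01,  9.78827712e-01,
         1.85502043e+00],
       [ 0.00000000e+00,  0.00000000e+00,  0.00000000e+00,
         1.00000000e+00]])}
{'K': array([[504.65199947,   0.        , 316.83058708],
       [  0.        , 504.65199947, 194.52367256],
       [  0.        ,   0.        ,   1.        ]]), 'T': array([[ 0.99045723,  0.07295924, -0.11692484,  0.39258072],
       [-0.13627186,  0.64525738, -0.75171331, -1.07913916],
       [ 0.02060219,  0.76047345,  0.64904213,  1.09721116],
       [ 0.        ,  0.        ,  0.        ,  1.        ]])}
```

View pics/top0.png

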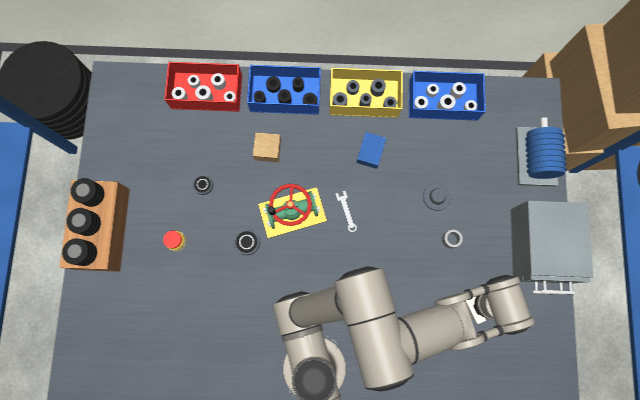

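View pics/side0.png

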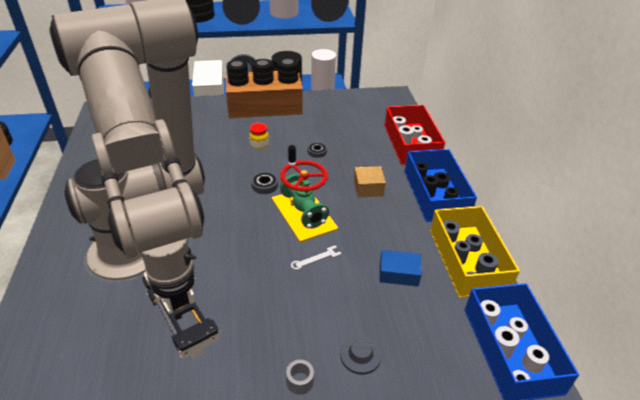

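```bash
python3 - <<'E'
import cv2,numpy as np
a=cv2.imread('pics/top0.png')[165:255,225:365];b=cv2.imread('pics/side0.png')[130:250,250:390]
a=cv2.resize(a,None,fx=5,fy=5,interpolation=cv2.INTER_CUBIC)[:, :700]
cv2.imwrite('pics/ca.png',a)
cv2.imwrite('pics/cb.png',cv2.resize(b,None,fx=5,fy=5,interpolation=cv2.INTER_CUBIC))
E
```

```text
(no output)
```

View pics/ca.png

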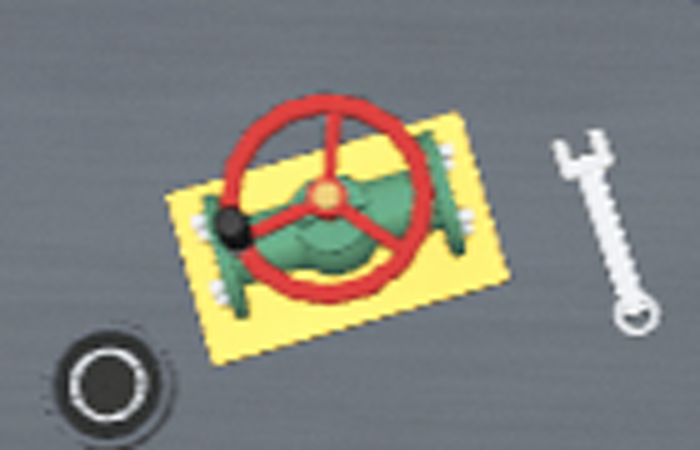

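View pics/cb.png

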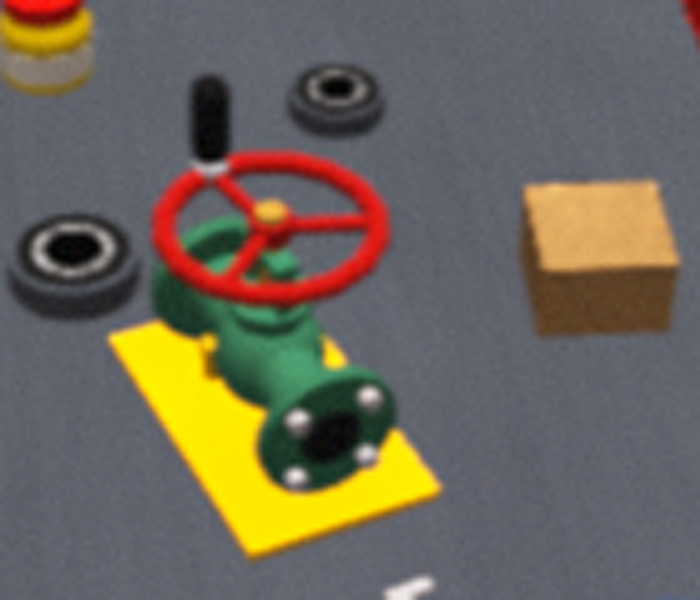

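The top crop shows plate corners at (167,196), (460,112), (511,277), (213,364), the stem end at (327,195) and the black grip top at (236,225). The side crop shows the stem end at (271,208), and the grip running from top (209,82) to foot (210,165). Fitting these jointly.

```bash
cat > h.py <<'E'
import numpy as np
from cell import vision
from scipy.optimize import least_squares
C={n:vision.get_calibration(n) for n in('top','side')}
def proj(n,P):
    c=C[n];p=np.linalg.inv(c['T'])@np.r_[P,1];u=c['K']@np.array([p[0],-p[1],-p[2]]);return u[:2]/u[2]
def w(v,P):
    c,s=np.cos(v[2]),np.sin(v[2]);return np.array([v[0]+c*P[0]-s*P[1],v[1]+s*P[0]+c*P[1],P[2]])
E
python3 - <<'E'
from h import *
f=lambda u,v,o:(np.array([u,v])+.5)/5-.5+o
T=(225,165);S=(250,130)
g=lambda a,z:[.065*np.cos(a),.065*np.sin(a),z]
def res(v):
    a=v[3];r=[]
    for (u,q),P in [((167,196),[.065,.11,.01]),((460,112),[.065,-.11,.01]),((511,277),[-.065,-.11,.01]),((213,364),[-.065,.11,.01]),((327,195),[0,0,.171]),((327.5,199),[0,0,.158]),((237,226),g(a,.222))]:
        r.append(proj('top',w(v,P))-f(u,q,T))
    for (u,q),P in [((271,208),[0,0,.171]),((271,228),[0,0,.158]),((209,82),g(a,.226)),((110,338),[-.065,.11,.01]),((252,555),[-.065,-.11,.01]),((440,490),[.065,-.11,.01])]:
        r.append(proj('side',w(v,P))-f(u,q,S))
    return np.concatenate(r)
s=least_squares(res,[.5,.05,.2,1.6],loss='soft_l1');v=s.x
print(v,v[3]/2/np.pi);print(res(v).reshape(-1,2).round(1).tolist())
print('grip',w(v,g(v[3],.2)),'hub',np.hypot(*v[:2]))
E
```

```text
[0.53487111 0.10018899 0.32657016 1.75728886] 0.27968120903414057
[[-0.0, -0.5], [-0.3, -0.4], [-0.3, 0.4], [0.3, 0.2], [0.0, -0.1], [0.1, -0.2], [-0.9, -0.2], [-0.0, 0.8], [-0.0, 0.3], [-0.4, 0.6], [-0.2, -0.0], [-0.2, 0.0], [0.3, 0.0]]
grip [0.50296599 0.15681993 0.2       ] hub 0.5441736260589742
```

Request:
move_arm(
  rows=[
    [0,0,40,-0.13,-1],
    [17,39,0,0,-1],
    [17,39,0,0,-1],
    [17,39,0,0,-1],
    [17,39,0,0,-1],
    [17,39,0,0,-1],
    [17,39,0,0,-1],
    [17,39,0,0,-1],
    [17,39,0,0,-1],
    [17,39,0,0,-1],
    [17,39,0,0,-1],
    [17,39,0,0,-1],
  ],
  newtons=20,
)

```text
time: 1.3
tool_pos: [0.4207, -0.0395, 0.2666]
tool_rot: [3.142, 0.0, 0.331]
contact_force: [0.5, -0.3, 0.2]
opening: 0.0917
grip_force: 0.0
```

Request:
move_arm(
  rows=[
    [17,39,0,0,-1],
    [17,39,0,0,-1],
    [17,39,0,0,-1],
    [17,39,0,0,-1],
    [0,0,0,0,-1],
    [0,0,0,0,-1],
    [0,0,0,0,-1],
  ],
)

```text
time: 2.0
tool_pos: [0.488, 0.1141, 0.2665]
tool_rot: [3.141, 0.001, 0.33]
contact_force: [-0.2, 0.8, -0.1]
opening: 0.0919
grip_force: 0.0
```

Request:
move_arm(
  rows=[
    [15,42.5,0,0,-1],
    [0,0,0,0,-1],
    [0,0,0,0,-1],
    [0,0,-30,0,-1],
    [0,0,-30,0,-1],
    [0,0,-25,0,-1],
    [0,0,0,0,-1],
    [0,0,0,0,-1],
  ],
)

```text
time: 2.8
tool_pos: [0.5036, 0.1562, 0.1825]
tool_rot: [3.141, 0.0, 0.329]
contact_force: [0.6, -0.2, 0.8]
opening: 0.0917
grip_force: 0.0
```

```bash
python3 - <<'E'
from cell import monitor, vision
import cv2,numpy as np
s=monitor.observe();print(s['time'],s['tool_pos'],s['tool_rot'],s['contact_force'],s['qpos'])
a=vision.read_camera('top')[165:245,235:335,::-1];b=vision.read_camera('side')[110:190,250:350,::-1]
cv2.imwrite('pics/d.png',cv2.resize(np.vstack([a,b]),None,fx=3.7,fy=3.7,interpolation=cv2.INTER_CUBIC))
E
```

```text
2.8 [0.50357105 0.15619244 0.18246172] [3.14127678e+00 5.07204447e-05 3.29447917e-01] [ 0.59056063 -0.18389679  0.77823068] [ 1.55537371e-01  3.85936103e-01  1.58688827e+00 -3.47599322e-04
  1.16876360e+00  1.39702178e+00]
```

View pics/d.png

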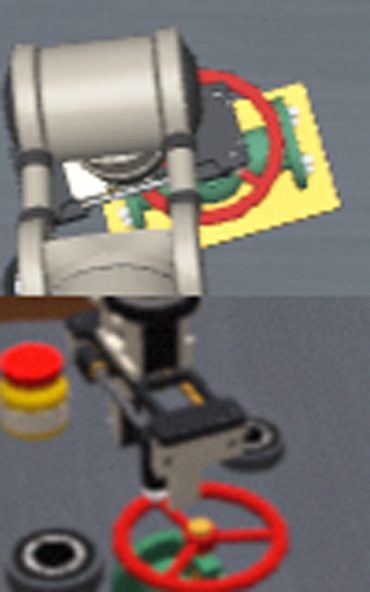

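The side view (lower half) shows the grip's foot at about (155,490) with the fingers straddling it. No contact force so far, so I'm closing.

Request:
move_arm(
  rows=[
    [0,0,0,0,-0.2],
    [0,0,0,0,0.2],
    [0,0,0,0,0.4],
    [0,0,0,0,0.6],
    [0,0,0,0,0.8],
    [0,0,0,0,1],
    [0,0,0,0,1],
    [0,0,0,0,1],
  ],
  newtons=20,
)

```text
time: 3.7
tool_pos: [0.5034, 0.1573, 0.1817]
tool_rot: [3.142, 0.0, 0.331]
contact_force: [-0.2, 0.6, 0.1]
opening: 0.0323
grip_force: 0.0
```

```bash
cat > plan.py <<'E'
import numpy as np,sys
# rows for angles (deg, world) about centre with radius r; start from given offset
def plan(c,r,a0,a1,n):
    a=np.radians(np.linspace(a0,a1,n+1));p=np.c_[c[0]+r*np.cos(a),c[1]+r*np.sin(a)]*1000
    q=np.round(p-p[0],1);d=np.round(np.diff(q,axis=0),1)
    return [[float(x),float(y),0,0,1] for x,y in d]
E
python3 - <<'E'
from cell import monitor
from plan import *
s=monitor.observe();p=s['tool_pos'];print(s['time'],p,s['contact_force'],s['torque'],s['opening'],s['grip_force'])
c=np.array([.5349,.1002]);d=p[:2]-c;a=np.degrees(np.arctan2(d[1],d[0]));print(np.hypot(*d),a)
for k in range(2):print(plan(c,.065,a-k*120,a-k*120-120,12))
E
```

```text
3.7 [0.50344548 0.15728056 0.18168685] [-0.208809    0.57842427  0.10333789] [-0.01998131  0.00467183 -0.04068253] 0.03226259630220017 0.0
0.06517344134421679 118.85717207454765
[[10.4, 4.6, 0, 0, 1], [11.0, 2.7, 0, 0, 1], [11.3, 0.8, 0, 0, 1], [11.2, -1.3, 0, 0, 1], [10.9, -3.1, 0, 0, 1], [10.2, -5.0, 0, 0, 1], [9.1, -6.7, 0, 0, 1], [7.9, -8.1, 0, 0, 1], [6.3, -9.5, 0, 0, 1], [4.6, -10.3, 0, 0, 1], [2.7, -11.0, 0, 0, 1], [0.8, -11.3, 0, 0, 1]]
[[-1.2, -11.3, 0, 0, 1], [-3.2, -10.8, 0, 0, 1], [-5.0, -10.2, 0, 0, 1], [-6.6, -9.2, 0, 0, 1], [-8.2, -7.8, 0, 0, 1], [-9.4, -6.3, 0, 0, 1], [-10.4, -4.6, 0, 0, 1], [-11.0, -2.7, 0, 0, 1], [-11.3, -0.8, 0, 0, 1], [-11.2, 1.2, 0, 0, 1], [-10.9, 3.2, 0, 0, 1], [-10.2, 5.0, 0, 0, 1]]
```

Still closing (32 mm); a few more rows.

Request:
move_arm(
  rows=[
    [0,0,0,0,1],
    [0,0,0,0,1],
    [0,0,0,0,1],
    [0,0,0,0,1],
    [0,0,0,0,1],
  ],
)

```text
time: 4.2
tool_pos: [0.5032, 0.1579, 0.1817]
tool_rot: [-3.14, 0.0, 0.331]
contact_force: [-1.6, 4.9, -0.4]
opening: 0.0235
grip_force: 20.0
```

Request:
move_arm(
  rows=[
    [10.4,4.6,0,0,1],
    [11.0,2.7,0,0,1],
    [0,0,0,0,1],
    [0,0,0,0,1],
  ],
)

```text
time: 4.6
tool_pos: [0.5252, 0.1649, 0.1818]
tool_rot: [-3.141, -0.001, 0.331]
contact_force: [1.9, 3.9, -0.4]
opening: 0.0234
grip_force: 20.0
```

Request:
move_arm(
  rows=[
    [11.3,0.8,0,0,1],
    [11.2,-1.3,0,0,1],
    [10.9,-3.1,0,0,1],
    [10.2,-5.0,0,0,1],
    [9.1,-6.7,0,0,1],
    [7.9,-8.1,0,0,1],
    [6.3,-9.5,0,0,1],
    [4.6,-10.3,0,0,1],
    [2.7,-11.0,0,0,1],
    [0.8,-11.3,0,0,1],
    [0,0,0,0,1],
  ],
)

```text
time: 5.7
tool_pos: [0.5984, 0.0968, 0.1817]
tool_rot: [-3.141, 0.004, 0.329]
contact_force: [-8.9, -1.5, 5.1]
opening: 0.0237
grip_force: 20.0
```

Request:
move_arm(
  rows=[
    [-1.2,-11.3,0,0,1],
    [-3.2,-10.8,0,0,1],
    [-5.0,-10.2,0,0,1],
    [-6.6,-9.2,0,0,1],
    [-8.2,-7.8,0,0,1],
    [-9.4,-6.3,0,0,1],
    [-10.4,-4.6,0,0,1],
    [-11.0,-2.7,0,0,1],
    [-11.3,-0.8,0,0,1],
    [0,0,0,0,1],
  ],
)

```text
time: 6.7
tool_pos: [0.5328, 0.0354, 0.1817]
tool_rot: [-3.14, 0.0, 0.33]
contact_force: [-2.6, 4.6, -0.7]
opening: 0.0235
grip_force: 20.0
```

```bash
python3 - <<'E'
from cell import monitor
s=monitor.observe();print(s['time'],s['tool_pos'],s['contact_force'],s['torque'],s['qpos'])
E
```

```text
6.7 [0.53282122 0.03544254 0.18170652] [-2.5529351   4.58593036 -0.66985488] [0.70260056 0.32003523 0.05350887] [-7.78159299e-02  3.98678790e-01  1.56898726e+00  1.21132667e-03
  1.17447938e+00  1.16222363e+00]
```

```bash
python3 - <<'E'
from plan import *
c=[.534,.101]
for k in range(2):print(plan(c,.065,-91-k*120,-91-k*120-120,12))
E
```

```text
[[-11.3, 1.2, 0, 0, 1], [-10.9, 3.1, 0, 0, 1], [-10.1, 5.0, 0, 0, 1], [-9.2, 6.6, 0, 0, 1], [-7.9, 8.2, 0, 0, 1], [-6.3, 9.4, 0, 0, 1], [-4.6, 10.3, 0, 0, 1], [-2.8, 11.0, 0, 0, 1], [-0.8, 11.3, 0, 0, 1], [1.2, 11.3, 0, 0, 1], [3.2, 10.9, 0, 0, 1], [4.9, 10.2, 0, 0, 1]]
[[6.7, 9.2, 0, 0, 1], [8.1, 7.8, 0, 0, 1], [9.4, 6.4, 0, 0, 1], [10.4, 4.6, 0, 0, 1], [10.9, 2.7, 0, 0, 1], [11.4, 0.8, 0, 0, 1], [11.2, -1.2, 0, 0, 1], [10.9, -3.1, 0, 0, 1], [10.2, -5.0, 0, 0, 1], [9.2, -6.6, 0, 0, 1], [7.8, -8.2, 0, 0, 1], [6.4, -9.4, 0, 0, 1]]
```

Request:
move_arm(
  rows=[
    [-12.1,1.9,0,0,1],
    [-10.9,3.1,0,0,1],
    [-10.1,5.0,0,0,1],
    [-9.2,6.6,0,0,1],
    [-7.9,8.2,0,0,1],
    [-6.3,9.4,0,0,1],
    [-4.6,10.3,0,0,1],
    [-2.8,11.0,0,0,1],
    [-0.8,11.3,0,0,1],
    [1.2,11.3,0,0,1],
    [0,0,0,0,1],
  ],
)

```text
time: 7.8
tool_pos: [0.4702, 0.1157, 0.1817]
tool_rot: [-3.14, -0.001, 0.332]
contact_force: [-1.8, 3.5, 0.7]
opening: 0.0237
grip_force: 20.0
```

Request:
move_arm(
  rows=[
    [3.2,10.9,0,0,1],
    [4.9,10.2,0,0,1],
    [6.7,9.2,0,0,1],
    [8.1,7.8,0,0,1],
    [9.4,6.4,0,0,1],
    [10.4,4.6,0,0,1],
    [10.9,2.7,0,0,1],
    [11.4,0.8,0,0,1],
    [0,0,0,0,1],
  ],
)

```text
time: 8.7
tool_pos: [0.5376, 0.1655, 0.1817]
tool_rot: [3.14, -0.002, 0.33]
contact_force: [2.0, -4.8, 1.0]
opening: 0.0234
grip_force: 20.0
```

```bash
python3 - <<'E'
from cell import monitor
from plan import *
s=monitor.observe();print(s['time'],s['tool_pos'],s['contact_force'],s['torque'])
d=s['tool_pos'][:2]-[.5335,.1008];a=np.degrees(np.arctan2(d[1],d[0]));print(np.hypot(*d),a)
print(plan([.5335,.1008],.065,a,28,6));print(plan([.5335,.1008],.065,28,16,12))
E
```

```text
8.7 [0.53759009 0.16545422 0.18172194] [ 2.02815538 -4.83260481  0.97098588] [-0.87135335 -0.20138568 -0.02011695]
0.06478346611917017 86.38023184761128
[[10.9, -1.6, 0, 0, 1], [10.5, -3.5, 0, 0, 1], [9.7, -5.1, 0, 0, 1], [8.7, -6.8, 0, 0, 1], [7.5, -8.1, 0, 0, 1], [6.0, -9.3, 0, 0, 1]]
[[0.5, -1.0, 0, 0, 1], [0.5, -1.0, 0, 0, 1], [0.5, -1.0, 0, 0, 1], [0.5, -1.1, 0, 0, 1], [0.4, -1.0, 0, 0, 1], [0.5, -1.1, 0, 0, 1], [0.4, -1.0, 0, 0, 1], [0.4, -1.1, 0, 0, 1], [0.4, -1.1, 0, 0, 1], [0.3, -1.0, 0, 0, 1], [0.4, -1.1, 0, 0, 1], [0.3, -1.1, 0, 0, 1]]
```

Request:
move_arm(
  rows=[
    [10.9,-2.2,0,0,1],
    [10.5,-3.5,0,0,1],
    [9.7,-5.1,0,0,1],
    [8.7,-6.8,0,0,1],
    [7.5,-8.1,0,0,1],
    [6.0,-9.3,0,0,1],
    [0,0,0,0,1],
    [0,0,0,0,1],
  ],
)

```text
time: 9.5
tool_pos: [0.5912, 0.1301, 0.1818]
tool_rot: [3.14, -0.005, 0.33]
contact_force: [6.9, 1.4, -3.5]
opening: 0.0234
grip_force: 20.0
```

Request:
move_arm(
  rows=[
    [0.5,-1.0,0,0,1],
    [0.5,-1.0,0,0,1],
    [0.5,-1.0,0,0,1],
    [0.5,-1.1,0,0,1],
    [0,0,0,0,1],
  ],
)

```text
time: 10.0
tool_pos: [0.5927, 0.1269, 0.1818]
tool_rot: [3.141, -0.004, 0.33]
contact_force: [4.9, 4.1, -1.7]
opening: 0.0233
grip_force: 20.0
```

Request:
move_arm(
  rows=[
    [0.4,-1.0,0,0,1],
    [0.5,-1.1,0,0,1],
    [0.4,-1.0,0,0,1],
    [0,0,0,0,1],
  ],
)

```text
time: 10.4
tool_pos: [0.594, 0.1237, 0.1818]
tool_rot: [3.141, -0.004, 0.33]
contact_force: [5.6, 4.1, -2.3]
opening: 0.0234
grip_force: 20.0
```

Request:
move_arm(
  rows=[
    [0.4,-1.1,0,0,1],
    [0,0,0,0,1],
  ],
)

```text
time: 10.6
tool_pos: [0.5944, 0.1226, 0.1818]
tool_rot: [3.141, -0.004, 0.33]
contact_force: [6.4, 3.5, -2.4]
opening: 0.0235
grip_force: 20.0
```

Request:
move_arm(
  rows=[
    [0.4,-1.0,0,0,1],
    [0,0,0,0,1],
  ],
)

```text
time: 10.8
tool_pos: [0.5948, 0.1216, 0.1818]
tool_rot: [3.141, -0.004, 0.33]
contact_force: [5.5, 3.2, -3.2]
opening: 0.0232
grip_force: 20.0
```

Request:
move_arm(
  rows=[
    [0.3,-1.0,0,0,1],
    [0,0,0,0,1],
  ],
)

```text
time: 11.0
tool_pos: [0.5949, 0.1212, 0.1818]
tool_rot: [-3.141, -0.004, 0.33]
contact_force: [5.2, 6.1, -1.8]
opening: 0.0237
grip_force: 20.0
```

Request:
move_arm(
  rows=[
    [0.3,-1.0,0,0,1],
    [0,0,0,0,1],
  ],
)

```text
time: 11.2
tool_pos: [0.5949, 0.1211, 0.1818]
tool_rot: [-3.14, -0.004, 0.331]
contact_force: [5.6, 8.7, -2.8]
opening: 0.0237
grip_force: 20.0
```

Request:
move_arm(
  rows=[
    [0.3,-0.7,0,0,1],
    [0,0,0,0,1],
  ],
)

```text
time: 11.4
tool_pos: [0.5949, 0.1211, 0.1818]
tool_rot: [-3.139, -0.004, 0.331]
contact_force: [3.7, 10.8, -1.4]
opening: 0.0234
grip_force: 20.0
```

```bash
python3 - <<'E'
from plan import *
from scipy.optimize import least_squares
from cell import monitor
s=monitor.observe();print(s['tool_pos'],s['contact_force'])
P=np.array([(.5252,.1649),(.5984,.0968),(.5328,.0354),(.4702,.1157),(.5376,.1655),(.5912,.1301),(.5927,.1269),(.594,.1237),(.5949,.1211)])
f=least_squares(lambda v:np.hypot(*(P-v).T)-.065,[.534,.1005]);print(f.x,f.fun.round(4))
c=f.x;d=s['tool_pos'][:2]-c;a=np.degrees(np.arctan2(d[1],d[0]));print(a,np.hypot(*d))
for k in range(3):print(a+120*k,plan(c,.065,a+120*k,a+120*k+120,12))
E
```

```text
[0.59493448 0.12106332 0.18177065] [ 3.66242744 10.77686442 -1.38125748]
[0.53336166 0.10045606] [-0.      0.0001  0.0001 -0.      0.0002 -0.     -0.     -0.0001 -0.0001]
18.504417402853925 0.06492973887428952
18.504417402853925 [[-4.5, 10.4, 0, 0, 1], [-6.3, 9.4, 0, 0, 1], [-7.8, 8.3, 0, 0, 1], [-9.1, 6.7, 0, 0, 1], [-10.1, 5.0, 0, 0, 1], [-10.9, 3.3, 0, 0, 1], [-11.2, 1.2, 0, 0, 1], [-11.4, -0.6, 0, 0, 1], [-11.0, -2.7, 0, 0, 1], [-10.4, -4.5, 0, 0, 1], [-9.4, -6.3, 0, 0, 1], [-8.2, -7.8, 0, 0, 1]]
138.50441740285393 [[-6.7, -9.1, 0, 0, 1], [-5.1, -10.1, 0, 0, 1], [-3.2, -10.9, 0, 0, 1], [-1.3, -11.3, 0, 0, 1], [0.7, -11.3, 0, 0, 1], [2.6, -11.0, 0, 0, 1], [4.6, -10.4, 0, 0, 1], [6.2, -9.4, 0, 0, 1], [7.8, -8.3, 0, 0, 1], [9.1, -6.7, 0, 0, 1], [10.2, -5.0, 0, 0, 1], [10.8, -3.3, 0, 0, 1]]
258.5044174028539 [[11.3, -1.3, 0, 0, 1], [11.3, 0.7, 0, 0, 1], [11.0, 2.7, 0, 0, 1], [10.4, 4.5, 0, 0, 1], [9.4, 6.2, 0, 0, 1], [8.2, 7.8, 0, 0, 1], [6.8, 9.1, 0, 0, 1], [5.0, 10.2, 0, 0, 1], [3.3, 10.8, 0, 0, 1], [1.2, 11.3, 0, 0, 1], [-0.7, 11.3, 0, 0, 1], [-2.6, 11.0, 0, 0, 1]]
```

Request:
move_arm(
  rows=[
    [0.6,2.2,0,0,1],
    [-4.5,10.4,0,0,1],
    [-6.3,9.4,0,0,1],
    [-7.8,8.3,0,0,1],
    [-9.1,6.7,0,0,1],
    [-10.1,5.0,0,0,1],
    [-10.9,3.3,0,0,1],
    [-11.2,1.2,0,0,1],
    [-11.4,-0.6,0,0,1],
    [-11.0,-2.7,0,0,1],
    [-10.4,-4.5,0,0,1],
    [-9.4,-6.3,0,0,1],
  ],
)

```text
time: 12.6
tool_pos: [0.4914, 0.1503, 0.1818]
tool_rot: [3.139, -0.001, 0.331]
contact_force: [6.7, -5.5, -4.1]
opening: 0.0236
grip_force: 20.0
```

Request:
move_arm(
  rows=[
    [-8.2,-7.8,0,0,1],
    [-6.7,-9.1,0,0,1],
    [-5.1,-10.1,0,0,1],
    [-3.2,-10.9,0,0,1],
    [-1.3,-11.3,0,0,1],
    [0.7,-11.3,0,0,1],
    [2.6,-11.0,0,0,1],
    [4.6,-10.4,0,0,1],
    [6.2,-9.4,0,0,1],
    [7.8,-8.3,0,0,1],
    [9.1,-6.7,0,0,1],
    [10.2,-5.0,0,0,1],
  ],
)

```text
time: 13.8
tool_pos: [0.5073, 0.0409, 0.1817]
tool_rot: [-3.14, 0.002, 0.331]
contact_force: [-0.5, 4.3, 0.4]
opening: 0.0234
grip_force: 20.0
```

Request:
move_arm(
  rows=[
    [10.8,-3.3,0,0,1],
    [11.3,-1.3,0,0,1],
    [11.3,0.7,0,0,1],
    [11.0,2.7,0,0,1],
    [10.4,4.5,0,0,1],
    [9.4,6.2,0,0,1],
    [8.2,7.8,0,0,1],
    [6.8,9.1,0,0,1],
    [5.0,10.2,0,0,1],
    [3.3,10.8,0,0,1],
    [0,0,0,0,1],
    [0,0,0,0,1],
  ],
)

```text
time: 15.0
tool_pos: [0.5973, 0.0891, 0.1818]
tool_rot: [-3.141, -0.003, 0.332]
contact_force: [6.6, 1.2, -2.3]
opening: 0.0233
grip_force: 20.0
```

Request:
move_arm(
  rows=[
    [2.2,11.3,0,0,1],
    [-0.7,11.3,0,0,1],
    [-2.6,11.0,0,0,1],
    [-4.5,10.4,0,0,1],
    [-6.3,9.4,0,0,1],
    [-7.8,8.3,0,0,1],
    [-9.1,6.7,0,0,1],
    [-10.1,5.0,0,0,1],
    [-10.9,3.3,0,0,1],
    [-11.2,1.2,0,0,1],
    [-11.4,-0.6,0,0,1],
    [-11.0,-2.7,0,0,1],
  ],
)

```text
time: 16.2
tool_pos: [0.5121, 0.1621, 0.1818]
tool_rot: [3.141, -0.001, 0.331]
contact_force: [4.1, -4.6, -2.1]
opening: 0.0237
grip_force: 20.0
```

Request:
move_arm(
  rows=[
    [-10.4,-4.5,0,0,1],
    [-9.4,-6.3,0,0,1],
    [-8.2,-7.8,0,0,1],
    [-6.7,-9.1,0,0,1],
    [-5.1,-10.1,0,0,1],
    [-3.2,-10.9,0,0,1],
    [-1.3,-11.3,0,0,1],
    [0.7,-11.3,0,0,1],
    [2.6,-11.0,0,0,1],
    [4.6,-10.4,0,0,1],
    [6.2,-9.4,0,0,1],
    [7.8,-8.3,0,0,1],
  ],
)

```text
time: 17.4
tool_pos: [0.4901, 0.0518, 0.1817]
tool_rot: [-3.14, 0.0, 0.33]
contact_force: [3.1, 7.5, -1.3]
opening: 0.0235
grip_force: 20.0
```

Request:
move_arm(
  rows=[
    [9.1,-6.7,0,0,1],
    [10.2,-5.0,0,0,1],
    [10.8,-3.3,0,0,1],
    [11.3,-1.3,0,0,1],
    [11.3,0.7,0,0,1],
    [11.0,2.7,0,0,1],
    [10.4,4.5,0,0,1],
    [9.4,6.2,0,0,1],
    [8.2,7.8,0,0,1],
    [6.8,9.1,0,0,1],
    [0,0,0,0,1],
    [0,0,0,0,1],
  ],
)

```text
time: 18.6
tool_pos: [0.5892, 0.0671, 0.1817]
tool_rot: [3.142, -0.001, 0.332]
contact_force: [-0.7, 3.2, 1.6]
opening: 0.0234
grip_force: 20.0
```

Request:
move_arm(
  rows=[
    [5.0,10.2,0,0,1],
    [3.3,10.8,0,0,1],
    [1.2,11.3,0,0,1],
    [-0.7,11.3,0,0,1],
    [-1.2,5.5,0,0,1],
    [0,0,0,0,1],
    [0,0,0,0,1],
    [0,0,0,0,1],
  ],
)

```text
time: 19.4
tool_pos: [0.5966, 0.1158, 0.1817]
tool_rot: [-3.141, -0.001, 0.331]
contact_force: [0.2, 2.1, 1.6]
opening: 0.0237
grip_force: 20.0
```

Request:
move_arm(
  rows=[
    [-0.5,2.0,0,0,1],
    [-0.6,1.7,0,0,1],
    [-0.4,1.2,0,0,1],
    [0,0,0,0,1],
    [0,0,0,0,1],
    [0,0,0,0,1],
  ],
)

```text
time: 20.0
tool_pos: [0.5953, 0.1204, 0.1818]
tool_rot: [3.141, -0.001, 0.331]
contact_force: [3.7, -1.6, -1.2]
opening: 0.0237
grip_force: 20.0
```

Request:
move_arm(
  rows=[
    [-0.3,0.8,0,0,1],
    [0,0,0,0,1],
    [0,0,0,0,1],
    [0,0,0,0,1],
  ],
)

```text
time: 20.4
tool_pos: [0.5949, 0.1214, 0.1818]
tool_rot: [3.141, -0.001, 0.331]
contact_force: [4.6, -0.0, 0.0]
opening: 0.0235
grip_force: 20.0
```

```bash
python3 - <<'E'
from cell import monitor, vision
import cv2,numpy as np
a=vision.read_camera('top')[165:245,235:335,::-1];b=vision.read_camera('side')[110:190,250:350,::-1]
s=monitor.observe();print(s['time'],s['tool_pos'],s['contact_force'],abs(s['qvel']).max(),s['grip_force'])
cv2.imwrite('pics/e.png',cv2.resize(np.vstack([a,b]),None,fx=3.7,fy=3.7,interpolation=cv2.INTER_CUBIC))
E
```

```text
20.5 [0.59485694 0.12139164 0.18177844] [ 4.82279808 -0.05905029 -1.6224497 ] 0.0011177001098239975 19.99931623111479
```

View pics/e.png

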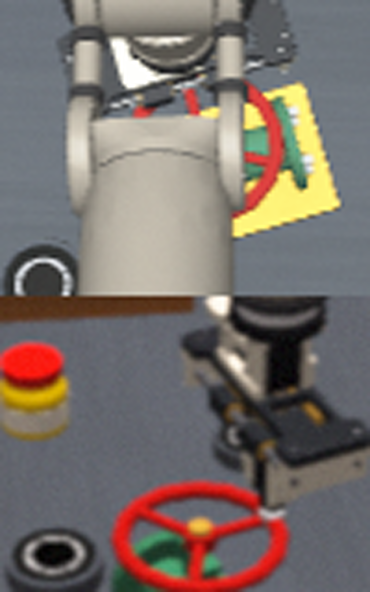

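The side view shows the grip still held, its foot at (270,512), and a spoke running to it along valve +x. The TCP is within 0.4 mm of where it sat at the stop, exactly two turns on, and everything around is undisturbed.

```bash
python3 -c "
from cell import workorder
print(workorder.hand_in())"
```

```text
the job is handed in; nothing more can be done
None
```

I wound the valve clockwise to its closed stop, backed it off two full turns (within about 0.4 mm at the grip, by the arm's own position reading), and handed the job in at 20.5 s with the gripper still holding the crank grip at 20 N a finger.

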